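Scoop filter balls from the storage box into the specimen jar

ROBOT

A 7-joint arm with a two-finger parallel gripper is mounted at the origin on the work surface. World frame = base frame: x ahead of the robot, y to its left, z up, the work surface at z = 0. Lengths are in m, angles in degrees, forces in N, time in s.
With the tool pointing down it reaches from about 0.425 to 0.875 m from the base axis. Payload 4.7 kg.
Tool frame: the origin (TCP) lies on the centre line of the jaws, within the pads' length; the fingertips stand 17 mm ahead of it and the grasp point (between the pads) lies 2 mm behind it; z points along the fingers, y is the line along which they close (so a half turn about z gives the same grasp; the last joint's range is limited). The gripper opens to 87 mm and grips with 3 to 60 N. Pads are 19 mm wide; open, the fingers measure 117 mm over their backs; the gripper's body (75 mm by 190 mm) begins 51 mm behind the grasp point.
Start: joints at [-74.364, 18.392, -4.016, 83.108, 1.295, 78.541, -3.26], TCP at [0.166, 0.628, 0.24] pointing down, gripper open.
Joint ranges: [-163.93, 163.93], [-17.29, 119.83], [-79.2, 71.16], [3.27, 140.29], [-89.18, 269.18], [5.43, 117.66], [-154.24, 154.24]. Speed limits (degrees/s): [147.25, 147.25, 180, 180, 180, 180, 180].

INTERFACE

Orientations are given as [roll, pitch, yaw] about the fixed x, y, z axes, in that order (R = Rz(yaw) Ry(pitch) Rx(roll)).
In Python, from cell import env, read_camera gives the robot as it stands.
- The arm moves only by the shell command python3 -m jog 'ROWS' [FORCE]. ROWS is JSON, a list of rows, each a list of 5 numbers: the opening, from 0 (shut) to 1 (fully open), then the shift along the tool's x, y, z each as a share of 0.02 m, from -1 to 1, then the turn about the tool's z as a share of 45 degrees, from -1 to 1. In form: [[gripper, x, y, z, yaw], ...]. A call has 1 to 12 rows; each row shifts and turns the commanded pose from where the row before left it, along the tool's axes as they then stand; what a row does not reach is not made up. A row lasts 1/12 s, in which the tool goes at most 41.7 mm and 7.16 degrees, less where a joint would pass 70% of its speed; a pose out of reach is approached as far as the arm can. A call with a number of a shift or a turn outside -1 to 1 is refused whole. A call with a gripper value outside its range is refused whole. The fingers move at their own pace and stop on an object; FORCE is the grip in N (left out, the last holds). Time passes only in rows, so rows that do not move let the fingers close. It gives the time, the measured TCP pose, the force, the opening and the grip force at its end, in the units of the state.
- env.get_obs(): the state, without advancing time (a new reading comes with each control period).
- read_camera(name): name is "scene" or "top"; returns a dict with "color" (480x640x3 uint8, red, green, blue), "range_z" (480x640 float32, m along the optical axis (not along the pixel's ray), 0 where there is no reading), "mtx" (3x3 intrinsics, pixels), "world_from_camera" (4x4, takes a point from camera to world coordinates). Camera axes: x right, y down, z forward; pixel columns grow to the right and rows downward; lengths in m; the calibration is good to about 2 mm. A picture is of the moment at which its call begins.
- env.sign_off(): hands the job in; it is judged then, once.
The state is a dict: "time_s": time; "qpos": joint angles; "joint_velocities": joint speeds; "effort": joint torques, N m; "tool_pos": TCP position; "tool_rot": TCP orientation; "force": force on the tool from outside, world axes, zero at the start; "wrist_torque": the same for the moment, N m; "grip_width": finger opening in m; "grasp_force": force on a finger pad.
Only numpy, scipy, OpenCV 4.12 (cv2) and the standard library are available. Lean on these libraries where they do the work, as an engineer would, in place of code of your own. Each camera call takes 0.05 s, during which the arm holds its last target. There are 200 camera calls.

TASK

Take the little scoop by its handle and move all five terracotta filter balls from the grey storage box into the round glass jar, tipping them in from close above its rim; never touch the balls with the fingers. Leave the jar standing where it is without knocking it hard, then set the scoop back down on the tiles, standing flat on its base, let go, and leave the other things undisturbed.

Things in the scene. Friction and masses are not known exactly. Their poses are not given: they have to be found in the camera images.
- scoop: Loose aluminium hand scoop, 120 g, standing on its base. Origin: centre of its underside; x to the open nose, z up. Bucket 75 (x) by 69 (y): floor 2 thick, side walls 34 high, falling to 6 near the nose, back wall 38 high at x = -36. A blue bar handle, 14 wide (y) by 24, rises from the foot of the back wall (x -37, z 2), leaning back (to -x) 15 degrees from vertical; it ends 140 up that slope.
- scoop_grip (a point): Point on the handle's centre line, 100 mm up the slope: at x -63, z 99 in the scoop's frame. A good place to grip, with the fingers along the handle's slope.
- scoop_lip (a point): Middle of the scoop's front bottom edge (the nose).
- box: Fixed long grey storage box, lid open. Origin: centre of underside; x along it, to the hinge end (away from the robot). Inside: floor 220 long, 77 wide, top at z = 4; upright side walls 5 thick; end walls slope outward 25 degrees from vertical, so the mouth at z = 66 is 278 long; rim 10 wide at the ends. The lid, 308 long, is hinged at the +x rim and leans back beyond it.
- jar: Loose round glass jar, open at the top, 400 g. Origin: centre of the underside. Outer diameter 102 (106 at the rim), inner 94, height 85, floor 6 thick.
- jar_mouth (a point): Centre of the jar's mouth, at rim height.
- ball1: Terracotta-coloured glazed filter ball, smooth, diameter 24, 15 g, rolls freely; at first on the box's floor, in the far part of the box. Origin: its centre.
- ball2: Terracotta-coloured glazed filter ball, smooth, diameter 24, 15 g, rolls freely; at first on the box's floor, in the far part of the box. Origin: its centre.
- ball3: Terracotta-coloured glazed filter ball, smooth, diameter 24, 15 g, rolls freely; at first on the box's floor, in the far part of the box. Origin: its centre.
- ball4: Terracotta-coloured glazed filter ball, smooth, diameter 24, 15 g, rolls freely; at first on the box's floor, in the far part of the box. Origin: its centre.
- ball5: Terracotta-coloured glazed filter ball, smooth, diameter 24, 15 g, rolls freely; at first on the box's floor, in the far part of the box. Origin: its centre.
- cave: Bystander: brown ceramic shrimp cave, 84 across, 73 high. Origin: centre of underside.
- tweezer: Bystander: steel planting tweezer lying flat, 160 long (x). Origin: centre of underside.
- suction: Bystander: blue suction cup, diameter 44, 24 high. Origin: centre of underside.
- airstone: Bystander: black airstone, diameter 30, 43 high. Origin: centre of underside.
- food: Bystander: food jar with green cap, diameter 60, 90 high. Origin: centre of underside.
- tonic: Bystander: small bottle, diameter 48, 110 high. Origin: centre of underside.
There are look-alikes about, which are no part of the job. Leave any green look-alike of the scoop alone. What is shaped like the jar but red is not meant.

How it is judged:
By the outcome, as a careful person would: the job done as asked, in the order asked, and still so for the second after the job is handed in, with the robot touching nothing.
It also fails if it takes over 67 s, if anything falls off the work surface, if the arm or the gripper's body presses on something with over 40 N, if the wrist force passes 120 N, or if a joint passes its speed limit or range.

## Working session

There is one attempt and no reset: what is moved stays moved. The work goes in short steps, Python scripts to look and compute and a shell command to move; the robot and the scene stay as the last step left them, time stands still between calls to the robot, and variables do not carry over. Pictures are saved under pics/ and viewed, at most 10 in all, crops included, and the job is handed in when it is done.

```bash
mkdir -p pics; ls; cat > h.py <<'E'
import numpy as np, cv2
from cell import env, read_camera
def cloud(c):
    K,T,z=c["mtx"],c["world_from_camera"],c["range_z"]
    v,u=np.mgrid[:480,:640]
    p=np.stack([(u-K[0,2])/K[0,0]*z,(v-K[1,2])/K[1,1]*z,z,np.ones_like(z)],-1)@T.T
    return p[...,:3]
def save(c,n,box=None):
    im=cv2.cvtColor(c["color"],cv2.COLOR_RGB2BGR)
    if box: x0,y0,x1,y1,s=box; im=cv2.resize(im[y0:y1,x0:x1],None,fx=s,fy=s)
    cv2.imwrite(f"pics/{n}.png",im)
def pix(c,p):
    q=np.linalg.inv(c["world_from_camera"])@np.r_[p,1]; q=c["mtx"]@q[:3]; return q[:2]/q[2]
E
python3 - <<'E'
from h import *
for n in("top","scene"):
    c=read_camera(n); save(c,n+"0"); np.savez(n+"0.npz",**c)
    print(n,c["mtx"].round(1).tolist(),c["world_from_camera"].round(3).tolist())
o=env.get_obs(); print({k:np.round(v,3).tolist() for k,v in o.items()})
E
```

```text
pics
top [[475.0, 0.0, 319.8], [0.0, 475.0, 243.0], [0.0, 0.0, 1.0]] [[0.131, -0.969, 0.208, 0.308], [-0.991, -0.128, 0.028, 0.001], [-0.001, -0.21, -0.978, 1.137], [0.0, 0.0, 0.0, 1.0]]
scene [[442.3, 0.0, 311.7], [0.0, 442.3, 239.1], [0.0, 0.0, 1.0]] [[-0.549, 0.551, -0.629, 1.123], [0.836, 0.351, -0.422, 0.434], [-0.012, -0.757, -0.653, 0.714], [0.0, 0.0, 0.0, 1.0]]
{'time_s': 0.1, 'qpos': [-74.362, 18.433, -4.015, 83.168, 1.295, 78.541, -3.259], 'joint_velocities': [0.023, -0.074, -0.01, -0.131, 0.037, -0.004, -0.072], 'effort': [-0.0, -49.257, -0.406, -31.34, -0.064, 0.04, 0.0], 'tool_pos': [0.166, 0.628, 0.239], 'tool_rot': [-179.904, 0.006, 165.173], 'force': [0.734, 0.689, -0.427], 'wrist_torque': [0.007, -0.041, -0.002], 'grasp_force': 0.0, 'grip_width': 0.087}
```

View pics/top0.png

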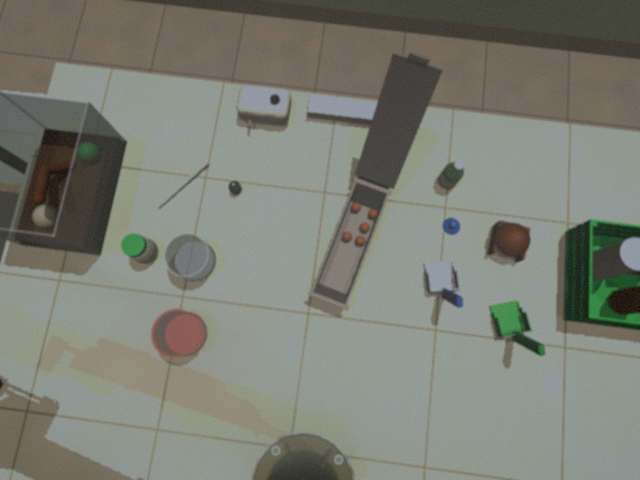

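View pics/scene0.png

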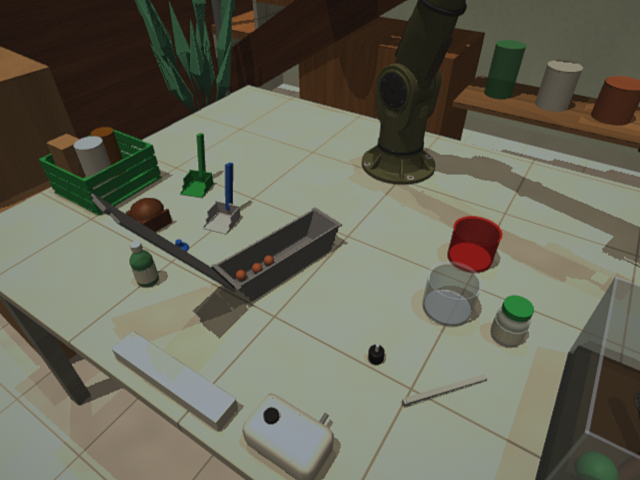

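```bash
python3 - <<'E'
from h import *
C={n:dict(np.load(n+"0.npz")) for n in("top","scene")}
def crop(m,b):
    r=np.zeros_like(m); r[b[1]:b[3],b[0]:b[2]]=m[b[1]:b[3],b[0]:b[2]]; return r
def rect(P):
    (cx,cy),(w,h),a=cv2.minAreaRect((P[:,:2]*1000).astype(np.float32)); return np.round([cx,cy,w,h,a],1).tolist()
hb={"top":(425,255,470,312),"scene":(200,155,245,235)}
bb={"top":(300,170,400,310),"scene":(195,200,350,305)}
H=[]
for n,c in C.items():
    p=cloud(c); hsv=cv2.cvtColor(c["color"],cv2.COLOR_RGB2HSV)
    blue=crop((hsv[...,0]>100)&(hsv[...,0]<130)&(hsv[...,1]>130),hb[n])
    q=p[blue]; q=q[(q[:,2]>.03)&(q[:,2]<.16)]; H.append(q)
    m=np.median(q,0); print(n,"handle",len(q),q.min(0).round(3),q.max(0).round(3))
    for lo in(.04,.07,.1): s=q[(q[:,2]>lo)&(q[:,2]<lo+.03)]; print("  z",lo,len(s),s.mean(0).round(4) if len(s) else 0)
    z=p[...,2]
    s=p[crop((z>.001)&(z<.05)&~blue,hb[n])]; s=s[(s[:,2]>.006)]
    print("  bucket",len(s),rect(s),s[:,2].max().round(3))
    r=p[crop((z>.058)&(z<.072),bb[n])]; print("  rim",len(r),rect(r))
    k=cv2.inRange(hsv,(0,120,80),(14,255,255))>0; k=crop(k,bb[n])
    nn,L,st,ce=cv2.connectedComponentsWithStats(k.astype(np.uint8))
    for i in range(1,nn):
        if st[i,4]>15: print("  ball",st[i,4],ce[i].round(),np.median(p[L==i],0).round(3))
    jb={"top":(150,225,225,290),"scene":(410,255,490,330)}[n]
    j=p[crop((z>.0)&(z<.12),jb)]; hist=np.histogram(j[:,2],np.arange(-.005,.11,.01)); print("  jar z",hist[0])
    jj=j[(j[:,2]>.078)&(j[:,2]<.092)]
    if len(jj)>5: print("  jar rim",len(jj),cv2.minEnclosingCircle((jj[:,:2]*1000).astype(np.float32)),jj.mean(0))
    save(c,"c_"+n,(jb[0]-20,jb[1]-20,jb[2]+20,jb[3]+20,5))
# bucket outline by colour for top, on table
E
python3 -c "
import cv2,numpy as np
t=cv2.imread('pics/top0.png');a=cv2.resize(t[220:295,150:230],None,fx=5,fy=5);b=cv2.resize(t[245:320,410:490],None,fx=5,fy=5)
cv2.imwrite('pics/z1.png',np.hstack([a,b]))"
```

```text
top handle 33 [ 0.427 -0.281  0.133] [ 0.443 -0.271  0.142]
  z 0.04 0 0
  z 0.07 0 0
  z 0.1 0 0
  bucket 350 [492.5, -274.2, 131.9, 93.8, 6.1] 0.049
  rim 1150 [555.0, -38.8, 95.7, 310.5, 76.1]
  ball 41 [356. 206.] [ 0.646 -0.042  0.027]
  ball 41 [373. 213.] [ 0.636 -0.085  0.026]
  ball 38 [365. 227.] [ 0.598 -0.069  0.027]
  ball 36 [347. 236.] [ 0.57  -0.029  0.027]
  ball 39 [360. 240.] [ 0.564 -0.061  0.026]
  jar z [1841  830  130  140  130  147  126  119  255  148    0]
  jar rim 370 ((468.2018127441406, 328.74310302734375), 52.74027633666992) [0.46913524 0.33404526 0.08432027]
scene handle 244 [ 0.428 -0.279  0.03 ] [ 0.475 -0.261  0.139]
  z 0.04 65 [ 0.4627 -0.2666  0.055 ]
  z 0.07 71 [ 0.4545 -0.2682  0.0849]
  z 0.1 70 [ 0.4464 -0.2699  0.1152]
  bucket 607 [445.5, -322.3, 268.3, 93.6, 46.7] 0.049
  rim 1243 [554.7, -37.4, 96.5, 312.8, 75.9]
  ball 61 [268. 259.] [ 0.571 -0.059  0.023]
  ball 63 [256. 267.] [ 0.604 -0.066  0.023]
  ball 64 [240. 274.] [ 0.64  -0.082  0.024]
  jar z [735 393 411 450 426 423 368 372 526  31   0]
  jar rim 449 ((468.42828369140625, 328.4989013671875), 53.22763442993164) [0.46393007 0.33027373 0.08231244]
```

View pics/z1.png

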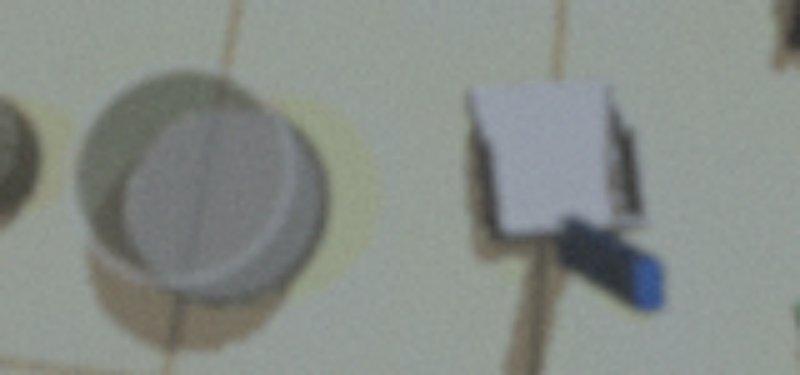

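```bash
python3 - <<'E'
from h import *
C={n:dict(np.load(n+"0.npz")) for n in("top","scene")}
c=C["top"]; K,T=c["mtx"],c["world_from_camera"]
def cast(u,v,z):
    d=T[:3,:3]@np.linalg.solve(K,[u,v,1]); return (T[:3,3]+d*(z-T[2,3])/d[2])[:2]
a,b=cast(424,263,.004),cast(452,262,.004)
print("lip",((a+b)/2).round(4),np.linalg.norm(a-b),"yaw",np.degrees(np.arctan2(*(a-b)[::-1]))-90)
P={n:cloud(C[n]) for n in C}
A=np.vstack([p.reshape(-1,3) for p in P.values()])
s=A[(np.hypot(A[:,0]-.505,A[:,1]+.262)<.06)&(A[:,2]>.008)&(A[:,2]<.036)]
print("bucket",len(s),cv2.minAreaRect((s[:,:2]*1000).astype(np.float32)))
h=P["top"]; hsv=cv2.cvtColor(c["color"],cv2.COLOR_RGB2HSV)
m=(hsv[...,0]>100)&(hsv[...,0]<130)&(hsv[...,1]>130)&(np.hypot(h[...,0]-.435,h[...,1]+.276)<.03)
print("htop",h[m].mean(0).round(4))
for n in P:
  th=np.radians(-14.0); ux=np.array([np.cos(th),np.sin(th)]); vx=np.array([-ux[1],ux[0]])
  p=P[n].reshape(-1,3); d=p[:,:2]-[.555,-.038]; u=d@ux; v=d@vx
  k=(abs(u)<.12)&(abs(v)<.06)&(p[:,2]>.058)&(p[:,2]<.072)
  for sg in(1,-1):
    q=k&(v*sg>.03); f=np.polyfit(u[q],v[q],1); print(n,sg,q.sum(),"v0",f[1].round(4),"slope deg",np.degrees(f[0]).round(2))
  e=(u<-.12)&(u>-.19)&(abs(v)<.03)&(p[:,2]>.06)&(p[:,2]<.072); print(" near end u",np.percentile(u[e],[2,50,98]).round(4))
  fl=(abs(u)<.1)&(abs(v)<.03)&(p[:,2]<.012); print(" floor z",np.median(p[fl,2]).round(4))
E
```

```text
lip [ 0.5385 -0.2564] 0.067879423025017 yaw 9.610700239650456
bucket 574 ((495.9124755859375, -263.0514221191406), (87.81485748291016, 71.58087921142578), 12.552247047424316)
htop [ 0.4348 -0.2759  0.1382]
top 1 239 v0 0.0401 slope deg 0.19
top -1 222 v0 -0.0416 slope deg 0.19
 near end u [-0.1547 -0.1481 -0.1406]
 floor z 0.0049
scene 1 368 v0 0.0411 slope deg -0.0
scene -1 342 v0 -0.0406 slope deg 0.11
 near end u [-0.154  -0.1462 -0.1408]
 floor z 0.0031
```

```bash
python3 -m jog '[[1,-0.97,-0.515,0,0],[1,-0.97,-0.515,0,0],[1,-0.97,-0.515,0,0],[1,-0.97,-0.515,0,0],[1,-0.97,-0.515,0,0],[1,-0.97,-0.515,0,0],[1,-0.97,-0.515,0,0],[1,-0.97,-0.515,0,0],[1,-0.97,-0.515,0,0],[1,-0.97,-0.515,0,0],[1,-0.97,-0.515,0,0],[1,-0.97,-0.515,0,0]]'
python3 -m jog '[[1,-0.97,-0.515,0,0],[1,-0.97,-0.515,0,0],[1,-0.97,-0.515,0,0],[1,-0.97,-0.515,0,0],[1,-0.97,-0.515,0,0],[1,-0.97,-0.515,0,0],[1,-0.97,-0.515,0,0],[1,-0.97,-0.515,0,0],[1,-0.97,-0.515,0,0],[1,-0.97,-0.515,0,0],[1,-0.26,-0.99,0,0],[1,-0.26,-0.99,0,0]]'
python3 -m jog '[[1,-0.26,-0.99,0,0],[1,-0.26,-0.99,0,0],[1,-0.26,-0.99,0,0],[1,-0.26,-0.99,0,0],[1,-0.26,-0.99,0,0],[1,-0.26,-0.99,0,0],[1,-0.26,-0.99,0,0],[1,-0.26,-0.99,0,0],[1,-0.26,-0.99,0,0],[1,-0.26,-0.99,0,0],[1,-0.26,-0.99,0,0],[1,-0.26,-0.99,0,0]]'
python3 -m jog '[[1,-0.26,-0.99,0,0],[1,-0.26,-0.99,0,0],[1,-0.26,-0.99,0,0],[1,-0.26,-0.99,0,0],[1,-0.26,-0.99,0,0],[1,-0.26,-0.99,0,0],[1,-0.26,-0.99,0,0],[1,-0.26,-0.99,0,0]]'
python3 -m jog '[[1,0.3,-1,0,0],[1,0.3,-1,0,0],[1,0.3,-1,0,0],[1,0.3,-1,0,0],[1,0.3,-1,0,0],[1,0.3,-1,0,0],[1,0.3,-1,0,0],[1,0,0,0,-0.143],[1,0,0,0,-0.143],[1,0,0,0,-0.143],[1,0,0,0,-0.143],[1,0,0,0,0]]'
```

```text
time_s: 1.1
tool_pos: [0.3603, 0.4482, 0.2392]
tool_rot: [-180.0, -0.0, 165.2]
force: [0.2, -0.8, -0.4]
grip_width: 0.0869
grasp_force: 0.0
time_s: 2.1
tool_pos: [0.5213, 0.2579, 0.2387]
tool_rot: [-179.9, -0.0, 165.1]
force: [0.2, -0.9, -0.2]
grip_width: 0.0869
grasp_force: 0.0
time_s: 3.1
tool_pos: [0.52, 0.0125, 0.2392]
tool_rot: [-180.0, -0.0, 165.2]
force: [0.6, -0.1, -0.2]
grip_width: 0.0872
grasp_force: 0.0
time_s: 3.77
tool_pos: [0.5197, -0.1512, 0.2392]
tool_rot: [180.0, -0.0, 165.2]
force: [-0.3, 0.1, -0.1]
grip_width: 0.0872
grasp_force: 0.0
time_s: 4.77
tool_pos: [0.4434, -0.2748, 0.2392]
tool_rot: [180.0, -0.0, -168.9]
force: [-0.6, 0.1, -0.5]
grip_width: 0.0871
grasp_force: 0.0
```

```bash
python3 -m jog '[[1,0,0,1,0],[1,0,0,1,0],[1,0,0,1,0],[1,0,0,1,0],[1,0,0,1,0],[1,0,0,1,0],[1,0,0,1,0],[1,0,0,0.1,0],[1,0,0,0,0]]'
python3 -m jog '[[0,0,0,0,0],[0,0,0,0,0],[0,0,0,0,0],[0,0,0,0,0],[0,0,0,0,0],[0,0,0,0,0],[0,0,0,0,0],[0,0,0,0,0]]' 10
python3 -m jog '[[0,0,0,0,0],[0,0,0,0,0],[0,0,0,-0.25,0],[0,0,0,-0.5,0],[0,0,0,-1,0],[0,0,0,-1,0],[0,0,0,0,0]]' 60
python3 - <<'E'
from h import *
c=read_camera("scene"); save(c,"s1",(150,100,350,250,4))
p=cloud(c); hsv=cv2.cvtColor(c["color"],cv2.COLOR_RGB2HSV)
E
```

```text
time_s: 5.52
tool_pos: [0.4426, -0.2744, 0.0965]
tool_rot: [179.9, -0.2, -169.2]
force: [1.3, -0.1, 0.7]
grip_width: 0.0871
grasp_force: 0.0
time_s: 6.18
tool_pos: [0.4437, -0.2748, 0.0976]
tool_rot: [180.0, 0.0, -169.1]
force: [-0.4, 0.6, -0.4]
grip_width: 0.0419
grasp_force: 0.0
time_s: 6.77
tool_pos: [0.4458, -0.2764, 0.1568]
tool_rot: [-179.8, 0.3, -169.1]
force: [1.3, -0.9, -0.5]
grip_width: 0.0133
grasp_force: 60.0
```

View pics/s1.png

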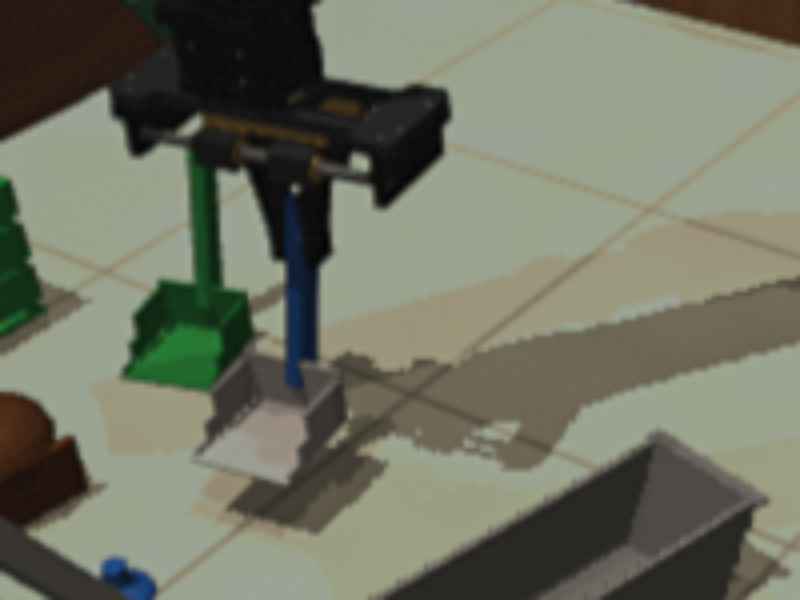

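```bash
python3 -m jog '[[0,0,0,-1,0],[0,0,0,-1,0],[0,0,0,-1,0],[0,0,0,0,0.138],[0,0,0,0,0.138],[0,0,0,0,0.138],[0,0,0,0,0.138],[0,0.27,0.98,0,0],[0,0.27,0.98,0,0],[0,0.27,0.98,0,0],[0,0.27,0.98,0,0],[0,0.27,0.98,0,0]]'
python3 -m jog '[[0,0.27,0.98,0,0],[0,0.27,0.98,0,0],[0,0.27,0.98,0,0],[0,0.27,0.98,0,0],[0,0.27,0.98,0,0],[0,0.27,0.98,0,0],[0,0.27,0.98,0,0],[0,0.27,0.98,0,0],[0,0,0,0,0],[0,0,0,0,0],[0,0,0,0,0]]'
cat > scoop.py <<'E'
from h import *
# scoop points relative to the tool, in scoop axes (x=-tool x, y=tool y, z up)
def rel(n,c=None):
    c=c or read_camera(n); o=env.get_obs(); p=cloud(c).reshape(-1,3)
    y=np.radians(o["tool_rot"][2]); X=np.array([-np.cos(y),-np.sin(y)]); Y=np.array([np.sin(y),-np.cos(y)])
    d=p-o["tool_pos"]; q=np.c_[d[:,:2]@X,d[:,:2]@Y,d[:,2]]; return q,c,o
E
python3 - <<'E'
from scoop import *
for n in("top","scene"):
    q,c,o=rel(n); save(c,n+"2")
    s=q[(q[:,0]>-.02)&(q[:,0]<.125)&(abs(q[:,1])<.05)&(q[:,2]<-.045)&(q[:,2]>-.125)]
    print(n,o["tool_pos"],o["tool_rot"],len(s))
    for lo in np.arange(0,.12,.015):
        t=s[(s[:,0]>lo)&(s[:,0]<lo+.015)]
        if len(t)>8:
            f=t[abs(t[:,1])<.02]
            print(lo.round(3),len(t),"y",np.percentile(t[:,1],[2,98]).round(4),"zmin/med",np.percentile(t[:,2],[2,98]).round(4),"floor",np.median(f[:,2]).round(4) if len(f) else 0)
    print("nose x",np.percentile(s[:,0],99).round(4))
    m=s; print(cv2.minAreaRect((m[:,:2]*1000).astype(np.float32)))
E
```

```text
time_s: 7.82
tool_pos: [0.4402, -0.1721, 0.2115]
tool_rot: [180.0, -0.1, 166.1]
force: [0.4, 0.5, -3.0]
grip_width: 0.0134
grasp_force: 60.0
time_s: 8.73
tool_pos: [0.4364, -0.0113, 0.2119]
tool_rot: [-179.9, -0.1, 166.1]
force: [0.5, 0.0, -1.6]
grip_width: 0.0138
grasp_force: 60.0
top [ 0.43653659 -0.01165134  0.21206015] [-1.79962980e+02 -4.37636450e-02  1.66000336e+02] 0Traceback (most recent call last):
  File "<stdin>", line 11, in <module>
    return _quantile_unchecked(
        a, q, axis, out, overwrite_input, method, keepdims, weights)
    return _ureduce(a,
                    func=_quantile_ureduce_func,
    ...<5 lines>...
                    overwrite_input=overwrite_input,
                    method=method)
    r = func(a, **kwargs)
    result = _quantile(arr,
                       quantiles=q,
    ...<2 lines>...
                       out=out,
                       weights=wgt)
    slices_having_nans = np.isnan(arr[-1, ...])
                                  ~~~^^^^^^^^^
IndexError: index -1 is out of bounds for axis 0 with size 0
```

```bash
python3 - <<'E'
from scoop import *
for n in("scene",):
    q,c,o=rel(n); save(c,n+"2",(180,80,400,245,3.6))
    s=q[(q[:,0]>-.02)&(q[:,0]<.14)&(abs(q[:,1])<.05)&(q[:,2]<-.045)&(q[:,2]>-.125)]
    print(n,o["tool_pos"],o["tool_rot"],len(s))
    for lo in np.arange(0,.13,.015):
        t=s[(s[:,0]>lo)&(s[:,0]<lo+.015)]
        if len(t)>8:
            f=t[abs(t[:,1])<.02]
            print(lo.round(3),len(t),"y",np.percentile(t[:,1],[2,98]).round(4),"z",np.percentile(t[:,2],[2,98]).round(4),"floor",np.median(f[:,2]).round(4) if len(f) else 0)
    print("nose x",np.percentile(s[:,0],99).round(4))
E
```

```text
scene [ 0.43662563 -0.01173297  0.21220237] [-1.79978476e+02 -3.37264040e-02  1.65972666e+02] 1302
0.0 53 y [0.0047 0.0084] z [-0.0892 -0.046 ] floor -0.0606
0.015 234 y [-0.0321  0.0347] z [-0.112 -0.047] floor -0.0745
0.03 292 y [-0.0344  0.0355] z [-0.1147 -0.0761] floor -0.0947
0.045 202 y [-0.0336  0.0359] z [-0.1146 -0.0807] floor -0.1134
0.06 217 y [-0.0349  0.0354] z [-0.1144 -0.0814] floor -0.1129
0.075 174 y [-0.034   0.0352] z [-0.1147 -0.0964] floor -0.1131
0.09 129 y [-0.0324  0.0355] z [-0.1148 -0.1092] floor -0.113
nose x 0.1016
```

View pics/scene2.png

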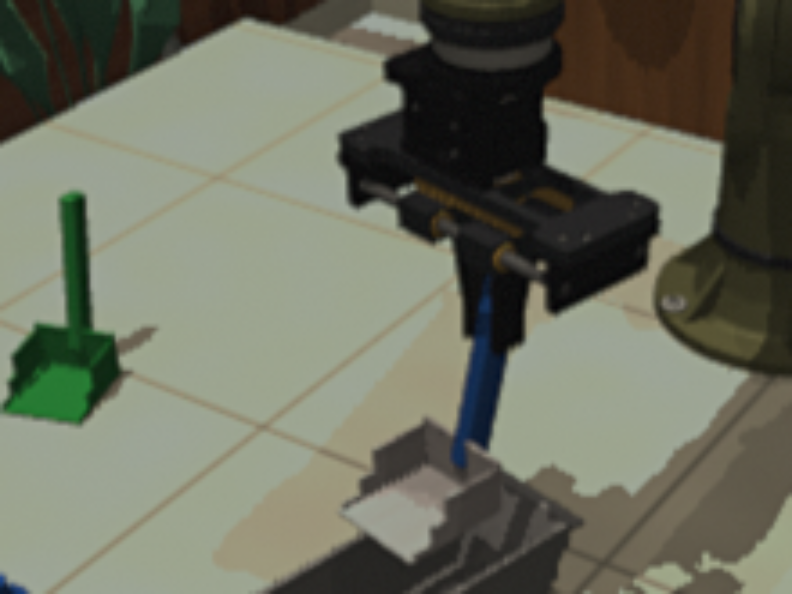

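```bash
python3 -m jog '[[0,0,0.115,1,0],[0,0,0,1,0],[0,0,0,1,0],[0,0,0,0.8,0],[0,0,0,0.6,0],[0,0,0,0.2,0],[0,0,0,0,0]]'
python3 -m jog '[[0,-0.4,0,0,0],[0,-0.5,0,0,0],[0,-0.5,0,0,0],[0,-0.5,0,0,0]]'
```

```text
time_s: 9.42
tool_pos: [0.4366, -0.0092, 0.1196]
tool_rot: [-179.9, -0.1, 166.0]
force: [0.1, 0.6, -1.3]
grip_width: 0.0136
grasp_force: 60.0
time_s: 9.75
tool_pos: [0.4764, -0.0179, 0.1215]
tool_rot: [180.0, 0.1, 166.1]
force: [-0.1, 0.1, -0.9]
grip_width: 0.0135
grasp_force: 60.0
```

```bash
python3 -m jog '[[0,-0.4,0,0.05,0],[0,-0.4,0,0.03,0],[0,-0.4,0,0,0],[0,-0.4,0,0,0],[0,-0.4,0,0,0],[0,-0.4,0,0,0],[0,-0.4,0,0,0],[0,-0.4,0,0,0],[0,-0.2,0,0,0],[0,0,0,0,0]]'
python3 - <<'E'
from scoop import *
t=read_camera("top"); s=read_camera("scene"); o=env.get_obs(); print(o["tool_pos"],o["force"])
f=lambda c,b,k:cv2.resize(cv2.cvtColor(c["color"],4)[b[1]:b[3],b[0]:b[2]],None,fx=k,fy=k)
cv2.imwrite("pics/m3.png",np.hstack([f(t,(310,160,410,310),4),f(s,(190,180,290,330),4)]))
E
```

```text
time_s: 10.58
tool_pos: [0.5412, -0.0343, 0.119]
tool_rot: [-180.0, 0.0, 166.1]
force: [0.8, 0.1, -2.8]
grip_width: 0.0133
grasp_force: 60.0
[ 0.54012128 -0.03397124  0.11881138] [ 0.12127239  0.0607926  -2.01499772]
```

View pics/m3.png

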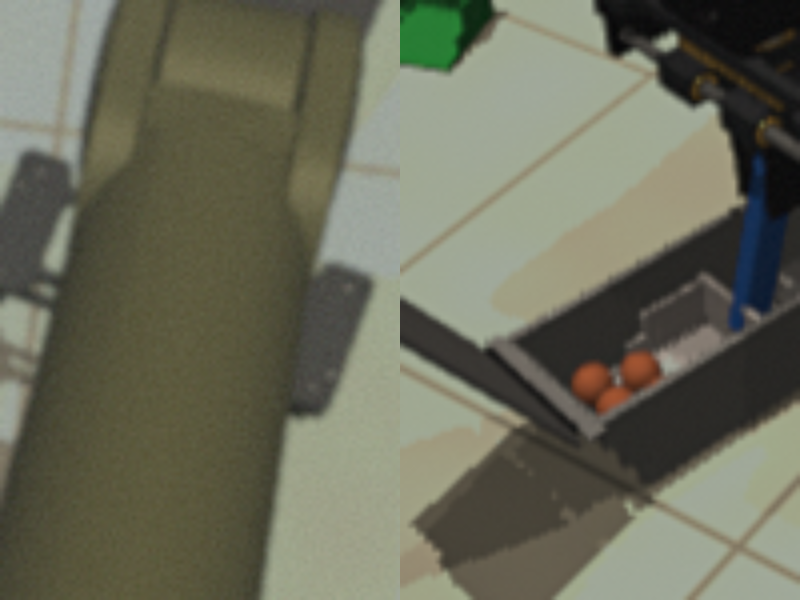

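```bash
python3 -m jog '[[0,-0.2,0,0,0],[0,-0.2,0,0,0],[0,-0.2,0,0,0],[0,0,0,0,0]]'
python3 -m jog '[[0,-0.15,0,0,0],[0,-0.15,0,0,0],[0,0,0,0,0],[0,0,0,0,0]]'
python3 - <<'E'
from scoop import *
q,c,o=rel("scene"); print(o["tool_pos"],o["force"]); save(c,"s4",(190,200,310,290,5))
hsv=cv2.cvtColor(c["color"],cv2.COLOR_RGB2HSV); k=cv2.inRange(hsv,(0,120,80),(14,255,255)); k[:,:195]=0;k[:,350:]=0;k[:205]=0;k[310:]=0
n,L,st,ce=cv2.connectedComponentsWithStats(k)
for i in range(1,n):
    if st[i,4]>8:print(st[i,4],ce[i].round(),np.median(q[(L==i).ravel()],0).round(3))
E
```

```text
time_s: 11.02
tool_pos: [0.5528, -0.037, 0.1191]
tool_rot: [-180.0, 0.1, 166.1]
force: [0.5, 0.3, -2.2]
grip_width: 0.0136
grasp_force: 60.0
time_s: 11.35
tool_pos: [0.5579, -0.0383, 0.1189]
tool_rot: [-180.0, 0.0, 166.1]
force: [0.0, 0.3, -1.8]
grip_width: 0.0137
grasp_force: 60.0
[ 0.55781352 -0.03828898  0.1189198 ] [-0.64593026  0.11785398 -1.96032318]
173 [243. 275.] [ 0.092 -0.014 -0.093]
```

```bash
python3 -m jog '[[0,-0.15,0,0,0],[0,-0.1,0,0,0],[0,0,0,0,0]]'
python3 -m jog '[[0,-0.15,0,0,0],[0,0,0,0,0]]'
python3 - <<'E'
from scoop import *
q,c,o=rel("scene"); print(o["tool_pos"],o["force"]); save(c,"s4",(190,200,310,290,6))
E
```

```text
time_s: 11.65
tool_pos: [0.5595, -0.0386, 0.1195]
tool_rot: [180.0, -0.5, 166.1]
force: [-11.8, 2.1, 9.8]
grip_width: 0.0136
grasp_force: 60.0
time_s: 11.82
tool_pos: [0.5603, -0.0388, 0.12]
tool_rot: [180.0, -0.8, 166.1]
force: [-19.6, 4.1, 18.1]
grip_width: 0.0134
grasp_force: 60.0
[ 0.56021177 -0.03870102  0.11997637] [-19.18167831   3.52912169  17.30277548]
```

View pics/s4.png

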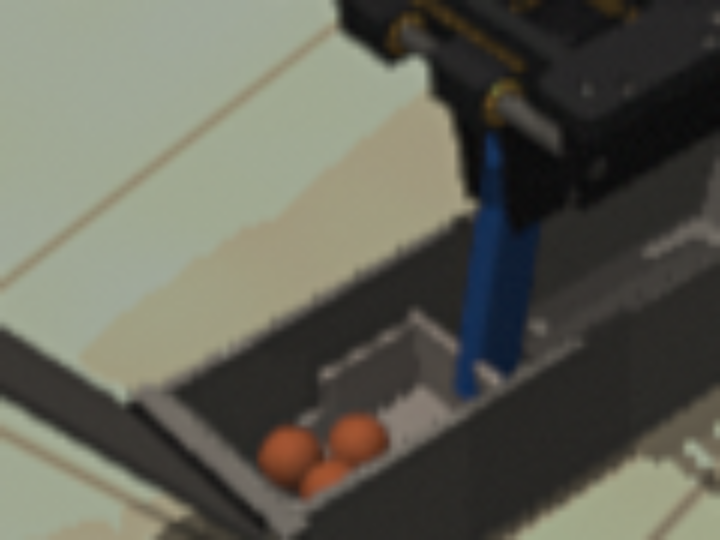

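```bash
python3 -m jog '[[0,0.2,0,0.05,0],[0,0,0,0,0]]'
python3 -m jog '[[0,0,0,0.05,0],[0,0.15,0,0.05,0],[0,0.2,0,0.07,0],[0,0.2,0,0.07,0],[0,0.2,0,0.08,0],[0,0.2,0,0.08,0]]' 6
cat > tilt.py <<'E'
from scoop import *
q,c,o=rel("scene"); print(o["tool_pos"].round(4) if hasattr(o["tool_pos"],"round") else o["tool_pos"],np.round(o["force"],1))
hsv=cv2.cvtColor(c["color"],cv2.COLOR_RGB2HSV).reshape(-1,3)
b=(hsv[:,0]>100)&(hsv[:,0]<130)&(hsv[:,1]>130)&(np.linalg.norm(q*[1,1,.6],axis=1)<.09)&(abs(q[:,1])<.02)&(q[:,2]<-.02)
h=q[b]; f=np.polyfit(h[:,2],h[:,0],1); print("handle lean",np.degrees(np.arctan(-f[0])).round(1),len(h))
k=cv2.inRange(cv2.cvtColor(c["color"],cv2.COLOR_RGB2HSV),(0,120,80),(14,255,255))
k[(np.linalg.norm(q,axis=1)>.25).reshape(480,640)]=0
n,L,st,ce=cv2.connectedComponentsWithStats(k)
for i in range(1,n):
    if st[i,4]>8:print("ball",st[i,4],ce[i].round(),np.median(q[(L==i).ravel()],0).round(3))
E
python3 tilt.py
```

```text
time_s: 12.03
tool_pos: [0.5589, -0.0384, 0.1186]
tool_rot: [180.0, -0.3, 166.1]
force: [-9.8, 1.4, 7.6]
grip_width: 0.0134
grasp_force: 60.0
time_s: 12.53
tool_pos: [0.5433, -0.0345, 0.1102]
tool_rot: [180.0, 0.1, 166.1]
force: [0.4, 0.4, 2.0]
grip_width: 0.0139
grasp_force: 6.0
[ 0.5421 -0.0343  0.1096] [-1.9  0.3  3.8]
handle lean 22.9 224
ball 197 [246. 272.] [ 0.101 -0.011 -0.076]
```

```bash
python3 -m jog '[[0,0.2,0,0.09,0],[0,0.2,0,0.1,0],[0,0.2,0,0.1,0],[0,0.2,0,0.11,0],[0,0.1,0,0.06,0],[0,0,0,0,0]]'; python3 tilt.py
python3 -m jog '[[0,0,0,0,0],[0,0,0,0,0],[0,0,0,-0.2,0],[0,0,0,-0.5,0],[0,0,0,-0.8,0],[0,0,0,-0.8,0],[0,0,0,-0.8,0],[0,0,0,-0.5,0],[0,0,0,-0.2,0],[0,0,0,0,0]]' 60; python3 tilt.py
```

```text
time_s: 13.08
tool_pos: [0.5247, -0.03, 0.1]
tool_rot: [-180.0, -0.1, 166.1]
force: [0.3, -0.1, -1.6]
grip_width: 0.0139
grasp_force: 6.0
[ 0.5249 -0.0301  0.1001] [ 1.  -0.2 -0.5]
handle lean 34.4 220
ball 170 [257. 264.] [ 0.086 -0.015 -0.066]
time_s: 13.97
tool_pos: [0.5264, -0.0304, 0.178]
tool_rot: [179.9, 0.1, 166.1]
force: [0.1, -0.3, -2.2]
grip_width: 0.0133
grasp_force: 60.0
[ 0.5258 -0.0303  0.1769] [ 0.2  0.2 -2.4]
handle lean 34.1 227
ball 233 [254. 240.] [ 0.091 -0.011 -0.064]
```

```bash
python3 -m jog '[[0,0,0,-0.3,0],[0,0,0,-0.7,0],[0,0,0,-0.8,0],[0,0,0,-0.8,0],[0,0,0,-0.5,0],[0,0,0,-0.25,0],[0,0,0,0,0]]'
python3 - <<'E'
from scoop import *
q,c,o=rel("scene"); save(c,"s5",(200,110,350,220,5)); 
E
python3 -m jog '[[0,0.135,0.21,0,0],[0,0.27,0.42,0,0],[0,0.405,0.625,0,0],[0,0.54,0.835,0,0],[0,0.54,0.835,0,0],[0,0.54,0.835,0,0],[0,0.54,0.835,0,0],[0,0.54,0.835,0,0],[0,0.54,0.835,0,0],[0,0.54,0.835,0,0],[0,0.54,0.835,0,0],[0,0.54,0.835,0,0]]'
python3 -m jog '[[0,0.54,0.835,0,0],[0,0.54,0.835,0,0],[0,0.54,0.835,0,0],[0,0.54,0.835,0,0],[0,0.54,0.835,0,0],[0,0.54,0.835,0,0],[0,0.54,0.835,0,0],[0,0.54,0.835,0,0],[0,0.405,0.625,0,0],[0,0.27,0.42,0,0],[0,0.135,0.21,0,0],[0,0,0,0,0]]'
python3 tilt.py
```

```text
time_s: 14.6
tool_pos: [0.5261, -0.0304, 0.2445]
tool_rot: [180.0, 0.1, 166.1]
force: [0.9, 0.7, -2.7]
grip_width: 0.0134
grasp_force: 60.0
time_s: 15.65
tool_pos: [0.4563, 0.1689, 0.2429]
tool_rot: [-180.0, -0.1, 166.1]
force: [0.4, 0.6, -2.6]
grip_width: 0.0136
grasp_force: 60.0
time_s: 16.65
tool_pos: [0.3954, 0.347, 0.2432]
tool_rot: [-180.0, -0.0, 166.2]
force: [0.5, 0.3, -1.7]
grip_width: 0.0134
grasp_force: 60.0
[0.3962 0.3458 0.2433] [ 0.2 -0.3 -2.2]
handle lean 35.6 287
ball 192 [467. 222.] [-0.123 -0.088 -0.167]
ball 144 [492. 231.] [-0.139 -0.04  -0.164]
ball 377 [460. 247.] [ 0.09   0.    -0.066]
ball 178 [482. 263.] [-0.069 -0.006 -0.215]
```

View pics/s5.png

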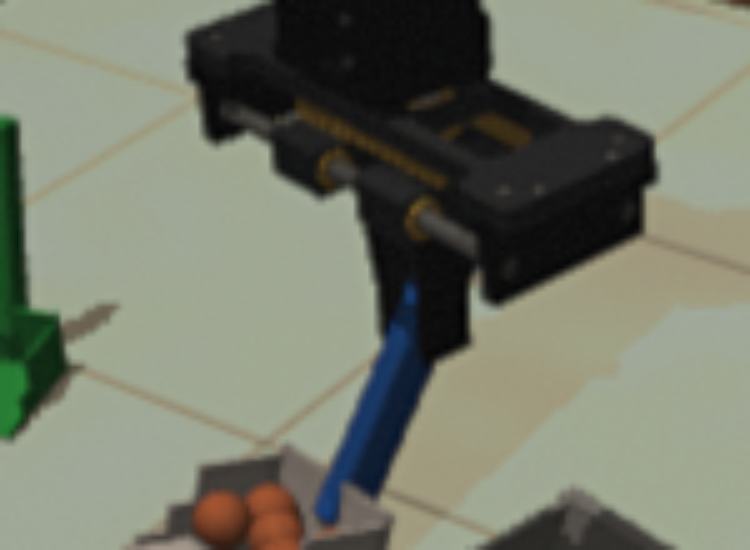

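```bash
sed -i 's/^k\[(np.lin.*/k[((np.linalg.norm(q,axis=1)>.25)|(q[:,0]<.0)).reshape(480,640)]=0/' tilt.py
for f in 25; do python3 -m jog '[[0,0,0,0,0],[0,0,0,0,0]]' 25 | grep grasp; python3 tilt.py; python3 -m jog '[[0,0,0,0,0],[0,0,0,0,0]]' 15| grep grasp; python3 tilt.py; python3 -m jog '[[0,0,0,0,0],[0,0,0,0,0]]' 10| grep grasp; python3 tilt.py; done
```

```text
grasp_force: 25.0
[0.3971 0.3449 0.2438] [ 0.2  0.2 -2.3]
handle lean 35.9 291
ball 379 [459. 247.] [ 0.091 -0.002 -0.066]
ball 18 [468. 269.] [ 0.025  0.004 -0.162]
grasp_force: 15.0
[0.3967 0.3456 0.2439] [-0.7  0.4 -2.5]
handle lean 35.5 289
ball 385 [459. 247.] [ 0.091 -0.001 -0.066]
ball 22 [470. 269.] [ 0.026  0.005 -0.161]
grasp_force: 10.0
[0.3965 0.3459 0.2438] [ 0.1  0.2 -2.6]
handle lean 27.7 290
ball 409 [462. 249.] [ 0.079 -0.001 -0.078]
```

```bash
python3 -m jog '[[0,0,0,0,0],[0,0,0,0,0]]' 9 | grep grasp; python3 tilt.py; python3 -m jog '[[0,0,0,0,0],[0,0,0,0,0]]' 8| grep grasp; python3 tilt.py; python3 -m jog '[[0,0,0,0,0],[0,0,0,0,0],[0,0,0,0,0]]' 7.5| grep grasp; python3 tilt.py
```

```text
grasp_force: 9.0
[0.3964 0.346  0.2438] [-0.7 -0.1 -3. ]
handle lean 19.3 285
ball 420 [465. 250.] [ 0.065 -0.001 -0.088]
grasp_force: 8.0
[0.3965 0.346  0.2438] [-0.3 -0.9 -2.1]
handle lean 19.1 291
ball 421 [465. 250.] [ 0.065 -0.    -0.087]
grasp_force: 7.5
[0.3965 0.3459 0.2438] [ 1.6  0.1 -2.4]
handle lean 18.9 289
ball 417 [465. 250.] [ 0.065 -0.    -0.087]
```

```bash
python3 -m jog '[[0,0.2,0,0,0],[0,0.2,0,0,0],[0,0,0,0,0]]' 8|grep grasp; python3 -m jog '[[0,0,0,0,0],[0,0,0,0,0]]' 6.5 | grep grasp; python3 tilt.py; python3 -m jog '[[0,0,0,0,0],[0,0,0,0,0]]' 5.5| grep grasp; python3 tilt.py
```

```text
grasp_force: 8.0
grasp_force: 6.5
[0.3888 0.3478 0.2438] [-1.2 -0.  -2.4]
handle lean 13.6 280
ball 420 [469. 248.] [ 0.056  0.001 -0.093]
grasp_force: 5.5
[0.3888 0.3478 0.2438] [-0.1  1.1 -2. ]
handle lean 8.8 271
ball 426 [470. 249.] [ 0.05   0.001 -0.099]
```

```bash
python3 -m jog '[[0,0,0,0,0],[0,0,0,0,0],[0,0,0,0,0]]' 5.5 | grep grasp; python3 tilt.py; python3 -m jog '[[0,0,0,0,0],[0,0,0,0,0],[0,0,0,0,0]]' 4.8| grep grasp; python3 tilt.py
```

```text
grasp_force: 5.5
[0.3888 0.3479 0.2439] [ 0.5 -0.1 -0.7]
handle lean 2.5 257
ball 174 [454. 261.] [ 0.082 -0.011 -0.118]
ball 88 [471. 266.] [ 0.078  0.022 -0.111]
ball 71 [442. 276.] [ 0.097 -0.021 -0.154]
ball 100 [460. 286.] [ 0.096  0.018 -0.155]
grasp_force: 4.8
[0.3888 0.3479 0.2439] [-0.  -0.4 -1.2]
handle lean 3.3 255
```

```bash
python3 -m jog '[[0,0,0,0,0],[0,0,0,0,0],[0,0,0,0,0]]' 8 | grep grasp
python3 - <<'E'
from scoop import *
t=read_camera("top"); s=read_camera("scene")
f=lambda c,b,k:cv2.resize(cv2.cvtColor(c["color"],4)[b[1]:b[3],b[0]:b[2]],None,fx=k,fy=k)
cv2.imwrite("pics/m6.png",np.vstack([f(s,(380,210,540,330),5)]))
hsv=cv2.cvtColor(t["color"],cv2.COLOR_RGB2HSV);k=cv2.inRange(hsv,(0,120,80),(14,255,255))
n,L,st,ce=cv2.connectedComponentsWithStats(k)
print([(int(st[i,4]),ce[i].round().tolist()) for i in range(1,n) if st[i,4]>10])
E
```

```text
grasp_force: 8.0
[(48, [41.0, 175.0]), (23, [516.0, 235.0]), (27, [523.0, 236.0]), (38, [187.0, 247.0]), (15, [197.0, 247.0]), (13, [204.0, 254.0]), (132, [158.0, 335.0]), (510, [176.0, 334.0])]
```

View pics/m6.png

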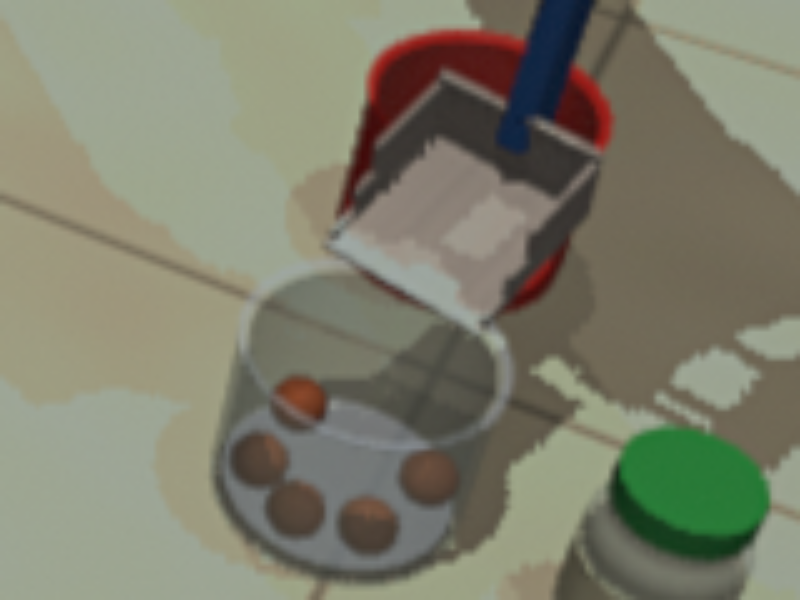

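```bash
python3 -m jog '[[0,0,0,0,0],[0,0,0,-0.5,0],[0,0,0,-0.7,0],[0,-0.25,-0.47,0,0],[0,-0.5,-0.95,0,0],[0,-0.5,-0.95,0,0],[0,-0.5,-0.95,0,0],[0,-0.5,-0.95,0,0],[0,-0.5,-0.95,0,0],[0,-0.5,-0.95,0,0],[0,-0.5,-0.95,0,0],[0,-0.5,-0.95,0,0]]' 60
python3 -m jog '[[0,-0.5,-0.95,0,0],[0,-0.25,-0.47,0,0],[0,0,0,1,0],[0,0,0,1,0],[0,0,0,1,0],[0,0,0,1,0],[0,0,0,1,0],[0,0,0,0.6,0],[0,0,0,0.2,0],[0,0,0,0,0]]'
python3 tilt.py
```

```text
time_s: 20.72
tool_pos: [0.4325, 0.1687, 0.2679]
tool_rot: [180.0, 0.0, 166.0]
force: [-0.3, -0.7, -1.9]
grip_width: 0.0135
grasp_force: 60.0
time_s: 21.55
tool_pos: [0.4394, 0.1393, 0.1509]
tool_rot: [-179.9, -0.1, 166.1]
force: [-0.9, -0.3, -1.0]
grip_width: 0.0134
grasp_force: 60.0
[0.4401 0.1396 0.1519] [ 0.5 -0.  -1.3]
handle lean 2.2 190
```

```bash
python3 -m jog '[[0,0,0,0.25,0],[0,0,0,0.25,0],[0,0,0,0.25,0],[0,0,0,0.25,0],[0,0,0,0.25,0],[0,0,0,0.25,0],[0,0,0,0.2,0],[0,0,0,0,0]]' 6
python3 tilt.py
python3 -m jog '[[0,0,0,0.1,0],[0,0,0,0.1,0],[0,0,0,0,0]]' 6
python3 tilt.py
```

```text
time_s: 22.27
tool_pos: [0.4399, 0.1395, 0.1169]
tool_rot: [-180.0, -0.0, 166.1]
force: [0.1, -0.2, -1.3]
grip_width: 0.0143
grasp_force: 6.0
[0.44   0.1393 0.1171] [ 0.2 -0.5 -1.3]
handle lean 11.4 184
time_s: 22.57
tool_pos: [0.4401, 0.1396, 0.1135]
tool_rot: [180.0, 0.0, 166.1]
force: [-1.2, -0.1, -0.2]
grip_width: 0.0137
grasp_force: 6.0
[0.4402 0.1394 0.1136] [-0.6 -0.  -1.4]
handle lean 13.9 185
```

```bash
python3 -m jog '[[0,0,0,0.1,0],[0,0,0,0.1,0],[0,0,0,0,0]]' 4
python3 tilt.py
python3 -m jog '[[0.25,0,0,0,0],[0.4,0,0,0,0],[0.7,0,0,0,0],[1,0,0,0,0],[1,0,0,0,0],[1,0,0,0,0],[1,0,0,0,0],[1,0,0,0,0]]'
python3 tilt.py
python3 -m jog '[[1,0,0,-0.3,0],[1,0,0,-0.5,0],[1,0,0,-1,0],[1,0,0,-1,0],[1,0,0,-1,0],[1,0,0,-1,0],[1,0,0,-1,0],[1,0,0,-1,0],[1,1,0,0,0],[1,0,0,0,0],[1,0,0,0,0]]'
python3 - <<'E'
from scoop import *
s=read_camera("scene"); save(s,"fin")
p=cloud(s).reshape(-1,3); hsv=cv2.cvtColor(s["color"],cv2.COLOR_RGB2HSV).reshape(-1,3)
b=p[(hsv[:,0]>100)&(hsv[:,0]<130)&(hsv[:,1]>130)&(np.hypot(p[:,0]-.45,p[:,1]-.13)<.06)]
print("handle z",b[:,2].min(),b[:,2].max()); 
c=p[(abs(p[:,0]-.51)<.025)&(abs(p[:,1]-.122)<.02)]; print("floor z",np.percentile(c[:,2],[5,50,95]))
E
```

```text
time_s: 22.87
tool_pos: [0.4404, 0.1396, 0.1097]
tool_rot: [180.0, 0.0, 166.1]
force: [-0.4, 0.4, 0.1]
grip_width: 0.0137
grasp_force: 4.0
[0.4404 0.1396 0.1097] [ 0.1  1.6 -0.4]
handle lean 15.1 180
time_s: 23.58
tool_pos: [0.4401, 0.1396, 0.1098]
tool_rot: [180.0, 0.0, 166.1]
force: [-0.9, 0.6, -0.2]
grip_width: 0.0588
grasp_force: 0.0
[0.4401 0.1396 0.1098] [-0.2  0.2  0.2]
handle lean 16.8 190
time_s: 24.55
tool_pos: [0.4206, 0.1447, 0.2468]
tool_rot: [179.9, 0.1, 166.1]
force: [-0.4, -0.1, -0.7]
grip_width: 0.0871
grasp_force: 0.0
handle z 0.02333926497869898 0.13999951917338105
floor z [-0.00112123  0.00104849  0.00310383]
```

View pics/fin.png

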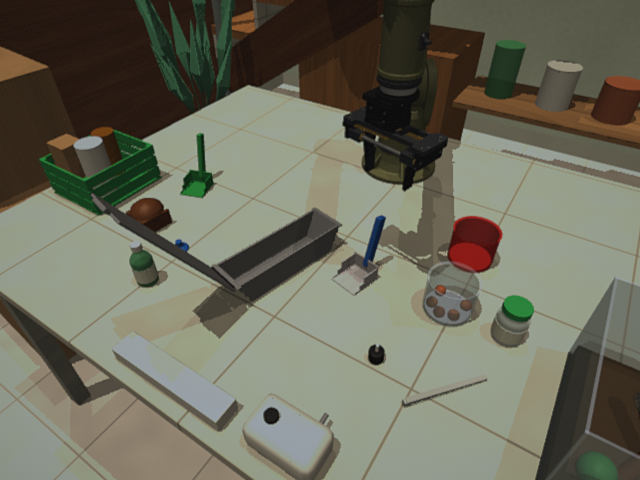

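The final picture shows five balls in the jar at (450,298). The scoop stands flat on the tiles at (358,272), the box is empty, the gripper is clear, and nothing else has moved.

```bash
python3 -c "
from cell import env
print(env.sign_off())"
```

```text
the job is handed in; nothing more can be done
None
```

The job is handed in at about 25 s of the 67 s allowed: all five balls are in the glass jar, which still stands in place, and the scoop is flat on its base on the tiles between the box and the jar (not its original spot), released; in the last picture nothing else had moved.

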